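# Find and release the latched channel key

### The arm

A 7-joint arm with a two-finger parallel gripper is mounted at the origin on a cart in front of the work surface, level with it; the furniture and walls round the work are solid. World frame = base frame: x ahead of the robot, y to its left, z up, the work surface at z = 0. Lengths are in m, angles in rad, forces in N, time in s.
With the tool pointing down it reaches from about 0.425 to 0.925 m from the base axis. Payload 6.8 kg.
Tool frame: the origin (TCP) lies midway between the tips of the shut fingers; the grasp point (between the pads) lies 19 mm behind it; z points along the fingers, y is the line along which they close (so a half turn about z gives the same grasp; the last joint's range is limited). The gripper opens to 85 mm and grips with 20 to 120 N. Pads are 22 mm wide; open, the fingers measure 114 mm over their backs; the gripper's body (76 mm by 85 mm) begins 54 mm behind the grasp point. The pads swing forward as they close: fully open they stand 13 mm farther back than shut.
Start: joints at [-1.42, 0.477, 0.022, 1.555, -0.011, 1.109, -0.083], TCP at [0.173, 0.653, 0.231] pointing down, gripper open.
Joint ranges: [-2.96, 2.96], [-0.34, 2.1], [-1.41, 1.46], [0.24, 2.44], [-1.37, 4.51], [0.17, 1.92], [-2.96, 2.96]. Speed limits (rad/s): [2.39, 2.39, 3.14, 3.14, 3.14, 3.14, 3.14].

### API

Orientations are given as a rotation vector (axis times angle).
In Python, from bench import r gives the robot as it stands. The module is installed in compiled form; this text tells all that it offers.
- The arm moves only by the tool apply_moves, never from a script. Its argument "rows" is a list of rows, each a list of 6 numbers: the shift along the tool's x, y, z scaled (see below), then the turn, a rotation vector about the tool's x, y, z scaled (see below). A call has 1 to 5 rows; each row is the pose to reach, as a shift and turn from the pose commanded when the call began, along the tool's axes at that moment; what a row does not reach only later rows make up. The controller multiplies each number of a shift by 0.25 m and each number of a turn by 90 degrees. A row lasts 1/8 s, in which the tool goes at most 62.5 mm and 10.7 degrees, less where a joint would pass 70% of its speed; a pose out of reach is approached as far as the arm can. A call with a number of a shift or a turn outside -1 to 1 is refused whole. A call with a gripper value outside its range is refused whole. "claw" is the opening, from 0 (shut) to 1 (fully open), set as the call begins (left out, the last holds). The fingers move at their own pace and stop on an object; "newtons" is the grip in N (left out, the last holds). Time passes only in rows, so rows that repeat a pose let the fingers close. It gives the time, the measured TCP pose, the force, the opening and the grip force at its end, in the units of the state.
- r.get_obs(): the state, without advancing time (a new reading comes with each control period).
- r.grab_frame(name): name is "scene" or "top" or "wrist"; returns a dict with "pixels" (480x640x3 uint8, red, green, blue), "intrinsics" (3x3 intrinsics, pixels), "eye" and "attitude" of the camera in the world. Camera axes: x right, y up, looking along -z (the intrinsics and any distortion apply to the point x, -y, -z); pixel columns grow to the right and rows downward; lengths in m; the calibration is good to about 2 mm. A picture is of the moment at which its call begins. There is no depth.
- r.hand_in(): hands the job in; it is judged then, once.
Trained networks look in a picture, given as the dict that the camera call returned (one of the last four; its "shot" number tells which), for a name from the list of things; names that differ only in an ending like _2 or _b are one class to them, and where a whole thing is asked for, a point or a joint stands for the part that bears it (a point fixed in the world has none). Each returns a list of dicts, best first, with "conf" (0 to 1); they miss things now and then, are a little off and sometimes report something else, mostly with a low value. They report only what shows in the picture. A call takes as long as a camera call.
- r.search_frame(picture, thing): "rect" ([left, top, width, height] in pixels, round what is visible of it).
- r.outline_of(picture, thing): "pixels" (480x640 bool, what is visible of it) and "rect" ([left, top, width, height] in pixels, round what is visible of it).
- r.landmark_of(picture, thing): "point" ([column, row] in pixels: a listed point, or the origin of a listed thing).
The state is a dict: "clock": time; "joints": joint angles; "qvel": joint speeds; "tau": joint torques, N m; "tcp_pos": TCP position; "orientation": TCP orientation; "contact_force": force on the tool from outside, world axes, zero at the start; "moment": the same for the moment, N m; "grip_width": finger opening in m; "gripper_force": force on a finger pad.
Only numpy, scipy, OpenCV 4.12 (cv2) and the standard library are available. Lean on these libraries where they do the work, as an engineer would, in place of code of your own. Each camera call takes 0.05 s, during which the arm holds its last target. There are 200 camera calls.

### The job

One channel of the white switch box was left on: one of its four identical keys is latched down a little. Touch each key lightly in turn, from the leftmost to the rightmost, to find the one that is already down; then press that one home and let go so that it releases and all four keys stand up. Do not push in any key that is up, and leave the things round the box where they are.

Things in the scene. Friction and masses are not known exactly. Their poses are not given: they have to be found in the camera images.
- switch_box: White channel switch box, 110 mm deep (its x) by 240 mm wide (its y) by 50 mm tall, held fast to the worktop. Origin: centre of its underside; x points away from the robot, y along the row of keys to the left, z up. Four identical white square keys (26 x 26 mm, 50 mm between centres) stand in black 36 mm collars whose tops lie 52 mm above the worktop; full key travel is 9 mm.
- place_1 (a point): Place of the leftmost key, seen from the robot: a point fixed to the box at the centre of the key's top face when up, 64 mm above the worktop; it does not move with the key. The latched key (any of the four, new in each run) has its top 4 mm lower, 60 mm above the worktop. A tall instrument fills the worktop left of y = 0.28 m, beyond x = 0.37 m.
- place_2 (a point): Place of the second key from the left, seen from the robot: a point fixed to the box at the centre of the key's top face when up, 64 mm above the worktop; it does not move with the key. A key that is up starts to move at 2 N and takes 1.2 N more per mm; let go, it springs back up. Pushed in over 5 mm (8 N) it counts as switched on.
- place_3 (a point): Place of the third key from the left, seen from the robot: a point fixed to the box at the centre of the key's top face when up, 64 mm above the worktop; it does not move with the key. The latched key does not move below about 7 N. Pushed at least 3 mm further in than it is latched (about 10 N), its catch lets go.
- place_4 (a point): Place of the rightmost key, seen from the robot: a point fixed to the box at the centre of the key's top face when up, 64 mm above the worktop; it does not move with the key. A latched key pushed right in to its stop (9 mm below the up height, about 13 N) is surely freed, and comes all the way up as the fingers leave it.
- vial_std_mid (a point): Bystander: short glass vial with a black cap, 27 mm across and 62 mm tall, standing. The point is half-way up, on its centre.
- vial_loose_2_mid (a point): Bystander: glass vial with a white cap, 26 mm across and 95 mm tall, standing. The point is half-way up, on its centre.
- stopper_1_mid (a point): Bystander: black rubber stopper, 24 mm across and 25 mm tall, standing. The point is half-way up, on its centre.
- septa_tin_mid (a point): Bystander: round white tin with a blue lid, 62 mm across and 30 mm tall. The point is half-way up, on its centre.
- beaker_100_mid (a point): Bystander: clear glass beaker, 54 mm across and 71 mm tall, standing. The point is half-way up, on its centre.
- pen_3_mid (a point): Bystander: red pen, about 140 mm long and 11 mm thick, lying. The point is half-way up, on its centre.

How it is judged:
On the way, in this order (a step that is already met when the one before it is completed fails the run):
1. the fingers touch the leftmost key (((horizontal distance between key_a_cap_c0 and place_1 below 0.02 m and contact force between the fingers and key_a_cap_c0 above 0.5 N) or (horizontal distance between key_b_cap_c0 and place_1 below 0.02 m and contact force between the fingers and key_b_cap_c0 above 0.5 N) or (horizontal distance between key_c_cap_c0 and place_1 below 0.02 m and contact force between the fingers and key_c_cap_c0 above 0.5 N) or (horizontal distance between key_d_cap_c0 and place_1 below 0.02 m and contact force between the fingers and key_d_cap_c0 above 0.5 N))), for 0.04 s.
2. the fingers touch the second key from the left (((horizontal distance between key_a_cap_c0 and place_2 below 0.02 m and contact force between the fingers and key_a_cap_c0 above 0.5 N) or (horizontal distance between key_b_cap_c0 and place_2 below 0.02 m and contact force between the fingers and key_b_cap_c0 above 0.5 N) or (horizontal distance between key_c_cap_c0 and place_2 below 0.02 m and contact force between the fingers and key_c_cap_c0 above 0.5 N) or (horizontal distance between key_d_cap_c0 and place_2 below 0.02 m and contact force between the fingers and key_d_cap_c0 above 0.5 N))), for 0.04 s.
3. the fingers touch the third key from the left (((horizontal distance between key_a_cap_c0 and place_3 below 0.02 m and contact force between the fingers and key_a_cap_c0 above 0.5 N) or (horizontal distance between key_b_cap_c0 and place_3 below 0.02 m and contact force between the fingers and key_b_cap_c0 above 0.5 N) or (horizontal distance between key_c_cap_c0 and place_3 below 0.02 m and contact force between the fingers and key_c_cap_c0 above 0.5 N) or (horizontal distance between key_d_cap_c0 and place_3 below 0.02 m and contact force between the fingers and key_d_cap_c0 above 0.5 N))), for 0.04 s.
4. the fingers touch the rightmost key (((horizontal distance between key_a_cap_c0 and place_4 below 0.02 m and contact force between the fingers and key_a_cap_c0 above 0.5 N) or (horizontal distance between key_b_cap_c0 and place_4 below 0.02 m and contact force between the fingers and key_b_cap_c0 above 0.5 N) or (horizontal distance between key_c_cap_c0 and place_4 below 0.02 m and contact force between the fingers and key_c_cap_c0 above 0.5 N) or (horizontal distance between key_d_cap_c0 and place_4 below 0.02 m and contact force between the fingers and key_d_cap_c0 above 0.5 N))), for 0.04 s.
5. the key that was latched has come up (z of key_a_cap_c0 in the frame of switch_box above 0.0525 m), for 0.1 s.
At the end, for the whole second after the job is handed in: All four keys stand up, each within 1.5 mm of its full height (z of each of key_a_cap_c0, key_b_cap_c0, key_c_cap_c0, key_d_cap_c0 in the frame of switch_box above 0.0525 m); the robot touches nothing.
It fails at once if a key that was up is pushed in more than 5 mm (z of any of key_b_cap_c0, key_c_cap_c0, key_d_cap_c0 in the frame of switch_box below 0.049 m).
It fails at once if one of the things round the box is shifted, tipped or lifted by more than 20 mm (distance of any of vial_std_mid, vial_loose_2_mid, stopper_1_mid, septa_tin_mid, beaker_100_mid, pen_3_mid from where it was at the start of the episode above 0.02 m).
It also fails if it takes over 54 s, if anything falls off the work surface, if the arm or the gripper's body presses on something with over 40 N, if the wrist force passes 120 N, or if a joint passes its speed limit or range.

## Working session

There is one attempt and no reset: what is moved stays moved. The work goes in short steps, Python scripts to look and compute and a tool call to move; the robot and the scene stay as the last step left them, time stands still between calls to the robot, and variables do not carry over. Pictures are saved under pics/ and viewed, at most 10 in all, crops included, and the job is handed in when it is done.

Besides the shell and the picture viewer there is one more tool, called after "Call:" as name(argument=value, ...), one argument or row to a line, values as JSON. apply_moves: Moves the arm, as the interface text tells. Its arguments: {"type":"object","properties":{"rows":{"type":"array","items":{"type":"array","items":{"type":"number"}}},"claw":{"type":"number"},"newtons":{"type":"number"}},"required":["rows"]}

```bash
mkdir -p pics; cat > h.py <<'E'
import numpy as np, cv2
from scipy.spatial.transform import Rotation as R
from bench import r
def att(f):
    a=np.array(f["attitude"],float)
    return a if a.shape==(3,3) else (R.from_rotvec(a).as_matrix() if a.size==3 else R.from_quat(a).as_matrix())
def ray(f,p,z):
    K=np.array(f["intrinsics"]);d=np.linalg.inv(K)@[p[0],p[1],1];d=att(f)@[d[0],-d[1],-d[2]]
    e=np.array(f["eye"]);return e+d*(z-e[2])/d[2]
def save(f,n): cv2.imwrite("pics/"+n+".png",f["pixels"][:,:,::-1])
E
python3 - <<'E'
from h import *
print(r.get_obs())
for n in ["scene","top"]:
    f=r.grab_frame(n);save(f,n+"0");print(n,{k:v for k,v in f.items() if k!="pixels"})
    for t,z in [("place_1",.064),("place_2",.064),("place_3",.064),("place_4",.064),("switch_box",0),("vial_std_mid",.031),("vial_loose_2_mid",.047),("stopper_1_mid",.012),("septa_tin_mid",.015),("beaker_100_mid",.035),("pen_3_mid",.005)]:
        for d in r.landmark_of(f,t)[:4]: print(t,round(d["conf"],2),np.round(d["point"]),ray(f,d["point"],z).round(3))
E
```

```text
{'clock': 0.0, 'joints': array([-1.42010045,  0.47781211,  0.02237943,  1.55646062, -0.01149201,
        1.10929549, -0.08313118]), 'qvel': array([-7.80891537e-04,  6.10078865e-04,  4.93527024e-04,  3.24996496e-04,
       -1.63202286e-03, -6.91207150e-05,  8.02357406e-04]), 'tau': array([ 3.40745892e-04, -5.96439064e+01,  1.60770714e+00, -2.81213075e+01,
        1.23617897e-02,  9.09469934e-03,  3.80202067e-06]), 'tcp_pos': array([0.17263238, 0.651935  , 0.23031457]), 'orientation': array([-4.05436650e-01, -3.11524360e+00,  2.89857717e-03]), 'contact_force': array([ 0.09252789, -0.55102506, -0.00904211]), 'moment': array([-0.02519752,  0.00236904,  0.01186452]), 'gripper_force': 0.0, 'grip_width': 0.0852749911441055}
scene {'intrinsics': array([[499.39356236,   0.        , 305.87077568],
       [  0.        , 499.39356236, 244.15324346],
       [  0.        ,   0.        ,   1.        ]]), 'eye': array([ 0.23685416, -0.65788424,  0.60196898]), 'attitude': array([ 0.85999931, -0.23588759, -0.48093113]), 'shot': 1}
place_1 0.89 [283. 243.] [ 0.533 -0.07   0.064]
place_1 0.86 [250. 217.
[... 1851 characters left out ...]
277.] [0.517 0.023 0.064]
place_4 0.81 [364. 265.] [ 0.534 -0.127  0.064]
place_4 0.8 [312. 273.] [ 0.521 -0.033  0.064]
switch_box 0.8 [322. 274.] [ 0.526 -0.051  0.   ]
vial_std_mid 0.45 [290. 219.] [0.627 0.006 0.031]
vial_std_mid 0.16 [322. 211.] [ 0.641 -0.054  0.031]
vial_loose_2_mid 0.54 [323. 212.] [ 0.636 -0.055  0.047]
stopper_1_mid 0.6 [354. 222.] [ 0.622 -0.114  0.012]
stopper_1_mid 0.6 [311. 271.] [ 0.53  -0.029  0.012]
stopper_1_mid 0.17 [331. 269.] [ 0.534 -0.067  0.012]
septa_tin_mid 0.26 [284. 277.] [0.519 0.021 0.015]
beaker_100_mid 0.9 [416. 261.] [ 0.542 -0.225  0.035]
beaker_100_mid 0.45 [356. 221.] [ 0.619 -0.117  0.035]
pen_3_mid 0.82 [329. 327.] [ 0.424 -0.061  0.005]
```

View pics/scene0.png

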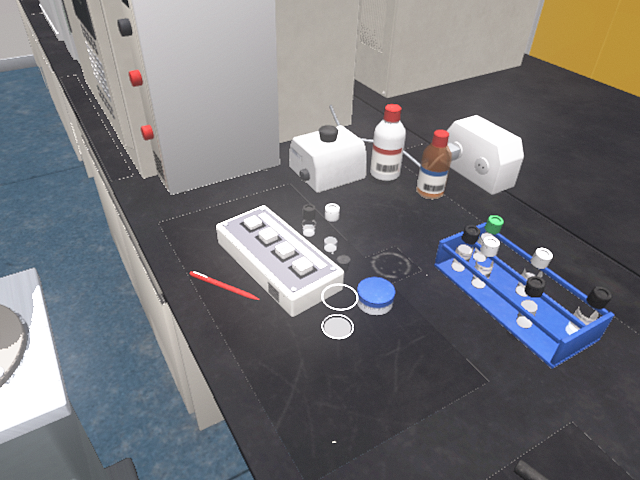

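View pics/top0.png

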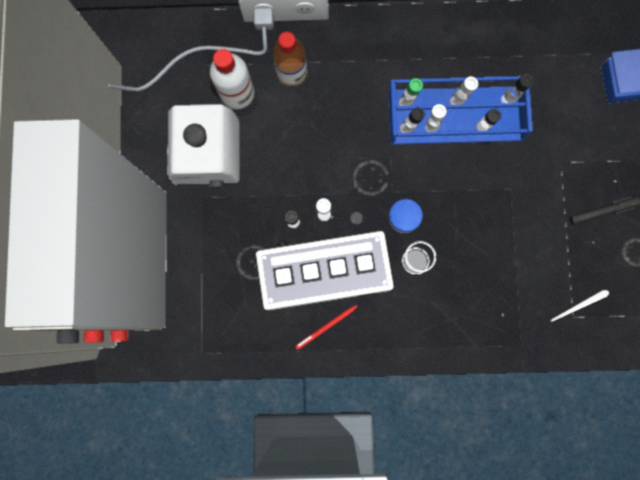

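```bash
python3 - <<'E'
from h import *
f=r.grab_frame("top")
for p in [(284,276),(310.5,271),(338,267.5),(365,263.5)]: print(ray(f,p,.064).round(4))
print("corner",ray(f,(166,330),0).round(3))
for z in np.arange(.3,.61,.05): print(round(z,2),ray(f,(78,327),z).round(3),ray(f,(80,120),z).round(3))
g=r.grab_frame("scene"); print("scene corner",ray(g,(168,190),0).round(3))
f=r.grab_frame("wrist");save(f,"wrist0")
E
```

```text
[0.5175 0.0171 0.064 ]
[ 0.5253 -0.0309  0.064 ]
[ 0.5303 -0.0807  0.064 ]
[ 0.5362 -0.1297  0.064 ]
corner [0.427 0.247 0.   ]
0.3 [0.432 0.291 0.3  ] [0.735 0.297 0.3  ]
0.35 [0.431 0.27  0.35 ] [0.717 0.276 0.35 ]
0.4 [0.43 0.25 0.4 ] [0.699 0.255 0.4  ]
0.45 [0.429 0.229 0.45 ] [0.68  0.234 0.45 ]
0.5 [0.428 0.208 0.5  ] [0.662 0.213 0.5  ]
0.55 [0.427 0.188 0.55 ] [0.644 0.192 0.55 ]
0.6 [0.426 0.167 0.6  ] [0.625 0.171 0.6  ]
scene corner [0.434 0.283 0.   ]
```

Call:
apply_moves(
  rows=[
    [0, 0, -0.1, 0, 0, 0],
    [0, 0, -0.3, 0, 0, 0],
    [0, 0, -0.4, 0, 0, 0],
    [0, 0, -0.6, 0, 0, 0],
    [0, 0, -0.6, 0, 0, 0],
  ],
  claw=0,
  newtons=30,
)

```text
clock: 1.98
tcp_pos: [0.1733, 0.6543, 0.3865]
orientation: [0.406, 3.115, 0.014]
contact_force: [0.4, -0.0, 0.1]
grip_width: -0.0
gripper_force: 0.0
```

Call:
apply_moves(
  rows=[
    [0, -0.2, -0.15, 0, 0, 0],
    [0, -0.4, -0.3, 0, 0, 0],
    [0, -0.6, -0.4, 0, 0, 0],
    [0, -0.8, -0.4, 0, 0, 0],
    [0, -0.8, -0.4, 0, 0, 0],
  ],
)

```text
clock: 2.6
tcp_pos: [0.1211, 0.4566, 0.4821]
orientation: [-0.405, -3.115, -0.003]
contact_force: [0.1, 1.7, -1.0]
grip_width: 0.0003
gripper_force: 0.0
```

```bash
python3 -c "
from h import *
o=r.get_obs();print(o['joints'].round(3),o['tcp_pos'].round(3),R.from_rotvec(o['orientation']).as_matrix().round(2))"
```

```text
[-1.452 -0.009  0.008  1.621 -0.     1.527 -0.132] [0.121 0.457 0.482] [[-0.97  0.26  0.  ]
 [ 0.26  0.97  0.  ]
 [ 0.    0.   -1.  ]]
```

```bash
cat >> h.py <<'E'
def rows(wps,yaw0=None):
    "wps: (x,y,z,tool-y-yaw deg)"
    o=r.get_obs();M=R.from_rotvec(o["orientation"]);p=o["tcp_pos"]
    for x,y,z,a in wps:
        a=np.radians(a);ty=np.array([np.cos(a),np.sin(a),0]);tz=np.array([0,0,-1.]);T=R.from_matrix(np.c_[np.cross(ty,tz),ty,tz])
        print((M.inv().apply(np.array([x,y,z])-p)/.25).round(3),((M.inv()*T).as_rotvec()/(np.pi/2)).round(3))
E
python3 - <<'E'
from h import *
P=lambda r_,a,z:(r_*np.cos(np.radians(a)),r_*np.sin(np.radians(a)),z,a)
rows([P(.46,67,.485),P(.455,59,.485),P(.455,51,.485),P(.455,43,.485),P(.455,35,.485),P(.455,27,.48)])
E
```

```text
[-0.261 -0.068 -0.012] [ 0.001 -0.     0.091]
[-0.506 -0.142 -0.012] [ 0.001 -0.     0.18 ]
[-0.744 -0.229 -0.012] [ 0.001 -0.     0.269]
[-0.968 -0.349 -0.012] [ 0.001 -0.     0.358]
[-1.173 -0.499 -0.013] [ 0.001 -0.001  0.446]
[-1.355 -0.676  0.007] [ 0.001 -0.001  0.535]
```

Call:
apply_moves(
  rows=[
    [-0.26, -0.07, -0.01, 0, 0, 0.09],
    [-0.5, -0.14, -0.01, 0, 0, 0.18],
    [-0.74, -0.23, -0.01, 0, 0, 0.27],
    [-0.97, -0.35, -0.01, 0, 0, 0.36],
    [-0.97, -0.35, -0.01, 0, 0, 0.36],
  ],
)

```text
clock: 3.22
tcp_pos: [0.3374, 0.3093, 0.4834]
orientation: [1.272, 2.872, -0.001]
contact_force: [-0.2, 0.3, 0.3]
grip_width: 0.0003
gripper_force: 0.0
```

```bash
python3 - <<'E'
from h import *
o=r.get_obs();print(o['joints'].round(3),o['tcp_pos'].round(3))
P=lambda r_,a,z:(r_*np.cos(np.radians(a)),r_*np.sin(np.radians(a)),z,a)
rows([P(.455,34,.485),P(.455,25,.485),P(.46,16,.46),P(.48,9,.4)])
E
```

```text
[-1.181 -0.054  0.287  1.659  0.016  1.535 -0.158] [0.337 0.309 0.483]
[-0.27  -0.03  -0.006] [-0.     0.001  0.091]
[-0.548 -0.093 -0.006] [0.    0.001 0.191]
[-0.822 -0.18   0.094] [0.    0.001 0.291]
[-1.061 -0.225  0.335] [0.    0.001 0.369]
```

Call:
apply_moves(
  rows=[
    [-0.27, -0.03, 0, 0, 0, 0.09],
    [-0.55, -0.09, 0, 0, 0, 0.19],
    [-0.82, -0.18, 0.1, 0, 0, 0.29],
    [-1, -0.22, 0.3, 0, 0, 0.37],
    [-1, -0.22, 0.33, 0, 0, 0.37],
  ],
)

```text
clock: 3.85
tcp_pos: [0.4636, 0.0896, 0.3995]
orientation: [2.035, 2.394, -0.002]
contact_force: [0.2, 0.6, -0.1]
grip_width: -0.0001
gripper_force: 0.0
```

```bash
python3 - <<'E'
from h import *
o=r.get_obs();print(o['joints'].round(3),o['tcp_pos'].round(3),o['contact_force'])
rows([(.45,-.05,.3,7.3),(.518,.02,.12,7.3)])
E
```

```text
[-0.906 -0.022  0.582  1.806  0.013  1.355 -0.165] [0.464 0.09  0.4  ] [ 0.21375293  0.64105259 -0.08749872]
[-0.542 -0.143  0.399] [-0.001  0.001  0.022]
[-0.309  0.171  1.118] [-0.001  0.001  0.022]
```

Call:
apply_moves(
  rows=[
    [-0.25, -0.1, 0.2, 0, 0, 0.02],
    [-0.5, -0.12, 0.4, 0, 0, 0.02],
    [-0.5, -0.12, 0.4, 0, 0, 0.02],
    [-0.5, -0.12, 0.4, 0, 0, 0.02],
  ],
)

```text
clock: 4.35
tcp_pos: [0.4529, -0.0382, 0.2994]
orientation: [-2.07, -2.361, 0.006]
contact_force: [0.3, 0.1, 0.5]
grip_width: 0.0
gripper_force: 0.0
```

```bash
python3 - <<'E'
from h import *
f=r.grab_frame("wrist");save(f,"w1");o=r.get_obs();print(o['tcp_pos'],f["eye"],f["attitude"])
for n,f in [("w",f)]:
    for d in r.landmark_of(f,"place_1"): print(round(d["conf"],2),np.round(d["point"]),ray(f,d["point"],.064).round(4))
    for d in r.landmark_of(f,"switch_box"): print("box",round(d["conf"],2),np.round(d["point"]),ray(f,d["point"],0).round(4))
E
```

```text
[ 0.45383391 -0.03642928  0.30056329] [0.44254193 0.04258798 0.44319168] [-0.32531595 -0.0181111   0.13026656]
0.89 [382. 199.] [ 0.5257 -0.031   0.064 ]
0.68 [376. 246.] [ 0.5291 -0.0851  0.064 ]
box 0.66 [371. 211.] [ 0.5283 -0.0599  0.    ]
box 0.17 [293. 200.] [ 0.4263 -0.0591  0.    ]
```

View pics/w1.png

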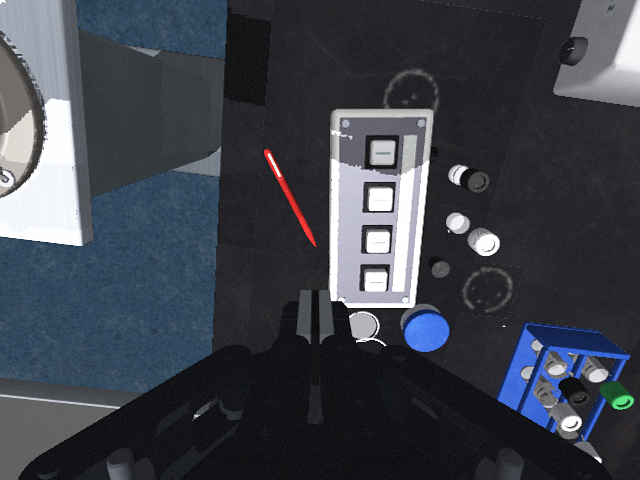

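```bash
python3 - <<'E'
from h import *
f=r.grab_frame("wrist")
P=np.array([ray(f,p,.064)[:2] for p in [(383,152),(379.5,198),(377.5,240),(376,279.5)]]);print(P.round(4))
T=np.array([[.5175,.0171],[.5253,-.0309],[.5303,-.0807],[.5362,-.1297]])
A=(P+T)/2;c=A.mean(0);d=A[0]-A[3];d/=np.linalg.norm(d);K=[c+d*s for s in(.075,.025,-.025,-.075)];print(np.round(K,4),np.degrees(np.arctan2(*d[::-1])))
rows([(*K[0],.12,7)])
E
```

```text
[[ 0.5202  0.023 ]
 [ 0.5262 -0.0264]
 [ 0.5335 -0.0751]
 [ 0.5413 -0.1246]]
[[ 0.5188  0.0209]
 [ 0.5255 -0.0286]
 [ 0.5322 -0.0782]
 [ 0.5389 -0.1277]] 97.70379060508486
[0.187 0.283 0.728] [0.001 0.    0.009]
```

Call:
apply_moves(
  rows=[
    [0.19, 0.28, 0.2, 0, 0, 0.01],
    [0.19, 0.28, 0.45, 0, 0, 0.01],
    [0.19, 0.28, 0.7, 0, 0, 0.01],
    [0.19, 0.28, 0.86, 0, 0, 0.01],
    [0.19, 0.28, 0.86, 0, 0, 0.01],
  ],
)

```text
clock: 5.18
tcp_pos: [0.5141, 0.0211, 0.0829]
orientation: [-2.08, -2.348, 0.011]
contact_force: [-0.1, -0.9, 0.7]
grip_width: -0.0003
gripper_force: 0.0
```

```bash
python3 - <<'E'
from h import *
o=r.get_obs();print(o['tcp_pos'],o['contact_force'],o['clock'])
rows([(.5188,.0209,.07,7.7)])
f=r.grab_frame("wrist");save(f,"w2")
E
```

```text
[0.51409336 0.02107994 0.08289471] [-0.10362827 -0.88204073  0.67201852] 5.175
[-0.003  0.019  0.051] [-0.006  0.001 -0.009]
```

View pics/w2.png

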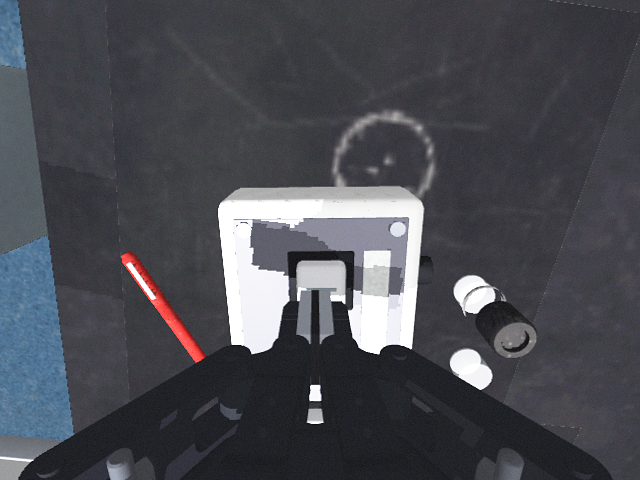

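Call:
apply_moves(
  rows=[
    [0, 0.01, 0.03, 0, 0, 0],
    [0, 0.01, 0.064, 0, 0, 0],
    [0, 0.01, 0.076, 0, 0, 0],
    [0, 0.01, 0.08, 0, 0, 0],
    [0, 0.01, 0.08, 0, 0, 0],
  ],
)

```text
clock: 5.85
tcp_pos: [0.5196, 0.0202, 0.0665]
orientation: [2.086, 2.349, 0.001]
contact_force: [0.7, 0.4, -0.5]
grip_width: 0.0001
gripper_force: 0.0
```

Call:
apply_moves(
  rows=[
    [0, 0, 0.008, 0, 0, 0],
    [0, 0, 0.012, 0, 0, 0],
    [0, 0, 0.012, 0, 0, 0],
    [0, 0, 0.012, 0, 0, 0],
  ],
)

```text
clock: 6.35
tcp_pos: [0.5195, 0.0201, 0.0633]
orientation: [-2.086, -2.349, 0.0]
contact_force: [-0.7, -0.5, 0.5]
grip_width: -0.0
gripper_force: 0.0
```

```bash
python3 - <<'E'
from h import *
o=r.get_obs();print(o['tcp_pos'],o['contact_force'],o['clock'])
for i in range(4):
    r.grab_frame("wrist");o=r.get_obs();print(o['tcp_pos'].round(4),o['contact_force'].round(2))
E
```

```text
[0.51948727 0.02011402 0.06327863] [-0.66764283 -0.48211221  0.45968373] 6.35
[0.5195 0.0201 0.0633] [ 0.05  0.34 -0.04]
[0.5195 0.0202 0.0633] [-0.23 -0.07  0.81]
[0.5195 0.0202 0.0633] [-0.31  0.1   0.71]
[0.5195 0.0202 0.0633] [ 0.31 -0.13  1.25]
```

Call:
apply_moves(
  rows=[
    [0, 0, 0.005, 0, 0, 0],
    [0, 0, 0.005, 0, 0, 0],
    [0, 0, 0.005, 0, 0, 0],
  ],
)

```text
clock: 6.92
tcp_pos: [0.5194, 0.0202, 0.062]
orientation: [-2.086, -2.349, 0.0]
contact_force: [-0.2, -0.4, 0.3]
grip_width: -0.0003
gripper_force: 0.0
```

```bash
cat >> h.py <<'E'
def F():
    L=[]
    for i in range(4):
        r.grab_frame("wrist");o=r.get_obs();L.append(np.r_[o['tcp_pos'],o['contact_force']])
    print(np.mean(L,0).round(4),o['clock'])
E
python3 -c "
from h import *
F()"
```

```text
[0.5195 0.0202 0.062  0.1303 0.1542 0.258 ] 7.125
```

Call:
apply_moves(
  rows=[
    [0, 0, 0.006, 0, 0, 0],
    [0, 0, 0.006, 0, 0, 0],
    [0, 0, 0.006, 0, 0, 0],
  ],
)

```text
clock: 7.5
tcp_pos: [0.5194, 0.0202, 0.0605]
orientation: [-2.086, -2.349, 0.0]
contact_force: [-0.0, -0.1, 0.5]
grip_width: -0.0001
gripper_force: 0.1
```

```bash
python3 -c "
from h import *
F()"
```

```text
[ 0.5194  0.0202  0.0605  0.1621 -0.2288 -0.0145] 7.7
```

Call:
apply_moves(
  rows=[
    [0, 0, 0.004, 0, 0, 0],
    [0, 0, 0.004, 0, 0, 0],
    [0, 0, 0.004, 0, 0, 0],
  ],
)

```text
clock: 8.07
tcp_pos: [0.5196, 0.0202, 0.06]
orientation: [-2.086, -2.349, -0.001]
contact_force: [-1.5, 0.0, 6.7]
grip_width: -0.0
gripper_force: 3.3
```

```bash
python3 -c "
from h import *
F()"
```

```text
[ 0.5196  0.0202  0.06   -1.1644 -0.5212  6.6609] 8.275
```

Call:
apply_moves(
  rows=[
    [0, 0, -0.04, 0, 0, 0],
    [0, 0, -0.08, 0, 0, 0],
    [0, 0, -0.08, 0, 0, 0],
  ],
)

```text
clock: 8.65
tcp_pos: [0.5202, 0.0203, 0.0805]
orientation: [2.086, 2.348, 0.003]
contact_force: [0.4, -0.1, 0.7]
grip_width: 0.0001
gripper_force: 0.0
```

```bash
python3 -c "
from h import *
rows([(.526,-.029,.08,7.7),(.526,-.029,.066,7.7),(.526,-.029,.063,7.7)]);F()"
```

```text
[-0.199 -0.     0.002] [ 0.001 -0.    -0.01 ]
[-0.199 -0.     0.058] [ 0.001 -0.    -0.01 ]
[-0.199 -0.     0.07 ] [ 0.001 -0.    -0.01 ]
[ 0.5195  0.0203  0.0796 -0.3937  0.1571 -0.0332] 8.85
```

Call:
apply_moves(
  rows=[
    [-0.1, 0, 0, 0, 0, 0],
    [-0.2, 0, 0, 0, 0, 0],
    [-0.2, 0, 0.04, 0, 0, 0],
    [-0.2, 0, 0.064, 0, 0, 0],
    [-0.2, 0, 0.066, 0, 0, 0],
  ],
)

```text
clock: 9.48
tcp_pos: [0.5249, -0.0288, 0.0624]
orientation: [-2.084, -2.349, 0.002]
contact_force: [-1.7, -2.1, 3.4]
grip_width: 0.0
gripper_force: 1.8
```

```bash
python3 -c "
from h import *
F()"
```

```text
[ 0.5249 -0.0288  0.0629 -2.2265 -0.6346  3.0361] 9.675
```

Call:
apply_moves(
  rows=[
    [0, 0, -0.04, 0, 0, 0],
    [0, 0, -0.066, 0, 0, 0],
    [-0.1, 0, -0.066, 0, 0, 0],
    [-0.2, 0, -0.066, 0, 0, 0],
    [-0.2, 0, -0.066, 0, 0, 0],
  ],
)

```text
clock: 10.3
tcp_pos: [0.5316, -0.0811, 0.0803]
orientation: [2.089, 2.344, 0.0]
contact_force: [-0.6, 1.3, -0.3]
grip_width: -0.0003
gripper_force: 0.0
```

```bash
python3 -c "
from h import *
F();rows([(.5322,-.0785,.063,7.7)])"
```

```text
[ 0.5314 -0.0785  0.0797 -0.0453  0.0638  0.1291] 10.5
[-0.003  0.003  0.066] [-0.    -0.    -0.009]
```

Call:
apply_moves(
  rows=[
    [0, 0, 0.04, 0, 0, 0],
    [0, 0, 0.064, 0, 0, 0],
    [0, 0, 0.067, 0, 0, 0],
    [0, 0, 0.067, 0, 0, 0],
  ],
)

```text
clock: 11.0
tcp_pos: [0.5311, -0.0786, 0.0627]
orientation: [-2.085, -2.348, -0.0]
contact_force: [-2.1, 1.3, 3.0]
grip_width: 0.0
gripper_force: 1.7
```

```bash
python3 -c "
from h import *
F()"
```

```text
[ 0.5313 -0.0789  0.0629 -0.8351  1.8015  3.103 ] 11.2
```

Call:
apply_moves(
  rows=[
    [0, 0, -0.04, 0, 0, 0],
    [0, 0, -0.067, 0, 0, 0],
    [-0.1, 0, -0.067, 0, 0, 0],
    [-0.2, 0, -0.067, 0, 0, 0],
    [-0.2, 0, -0.067, 0, 0, 0],
  ],
)

```text
clock: 11.82
tcp_pos: [0.5372, -0.1313, 0.0802]
orientation: [2.089, 2.344, -0.001]
contact_force: [0.1, -0.0, -0.5]
grip_width: -0.0004
gripper_force: 0.0
```

```bash
python3 -c "
from h import *
F();rows([(.5389,-.128,.063,7.7)])"
```

```text
[ 0.5371 -0.1284  0.0797 -0.0924  0.2058 -0.1261] 12.025
[-0.002  0.007  0.066] [-0.   -0.   -0.01]
```

Call:
apply_moves(
  rows=[
    [0, 0.007, 0.04, 0, 0, 0],
    [0, 0.007, 0.064, 0, 0, 0],
    [0, 0.007, 0.067, 0, 0, 0],
    [0, 0.007, 0.067, 0, 0, 0],
  ],
)

```text
clock: 12.52
tcp_pos: [0.5389, -0.128, 0.0628]
orientation: [-2.085, -2.349, -0.001]
contact_force: [-0.9, 3.1, 3.3]
grip_width: 0.0002
gripper_force: 1.6
```

```bash
python3 -c "
from h import *
F()"
```

```text
[ 0.539  -0.1284  0.063  -0.2233  2.393   2.6061] 12.725
```

Keys 2–4 are up; key 1 is the latched one. Back to it.

Call:
apply_moves(
  rows=[
    [0, 0, -0.04, 0, 0, 0],
    [0, 0, -0.08, 0, 0, 0],
    [0.2, 0, -0.08, 0, 0, 0],
    [0.4, 0, -0.08, 0, 0, 0],
    [0.6, 0, -0.08, 0, 0, 0],
  ],
)

```text
clock: 13.35
tcp_pos: [0.5213, 0.0214, 0.0836]
orientation: [2.087, 2.347, 0.001]
contact_force: [0.8, 0.1, 0.5]
grip_width: 0.0001
gripper_force: 0.0
```

```bash
python3 -c "
from h import *
F();rows([(.5188,.0209,.062,7.7),(.5188,.0209,.055,7.7)])"
```

```text
[ 0.5209  0.0253  0.083  -0.0454  0.9826  0.2473] 13.55
[ 0.    -0.01   0.085] [ 0.     0.    -0.009]
[ 0.    -0.01   0.113] [ 0.     0.    -0.009]
```

Call:
apply_moves(
  rows=[
    [0, -0.01, 0.05, 0, 0, 0],
    [0, -0.01, 0.085, 0, 0, 0],
    [0, -0.01, 0.1, 0, 0, 0],
    [0, -0.01, 0.112, 0, 0, 0],
    [0, -0.01, 0.112, 0, 0, 0],
  ],
)

```text
clock: 14.18
tcp_pos: [0.5184, 0.0185, 0.0551]
orientation: [-2.089, -2.346, 0.001]
contact_force: [-4.8, -1.0, 12.0]
grip_width: 0.0003
gripper_force: 6.2
```

```bash
python3 -c "
from h import *
F()"
```

```text
[ 0.5184  0.0185  0.0551 -3.7582 -0.8398 12.4077] 14.375
```

At the stop nearly (12.4 N, z 55.1 mm); a touch more, then let go.

Call:
apply_moves(
  rows=[
    [0, 0, 0.003, 0, 0, 0],
    [0, 0, 0.003, 0, 0, 0],
    [0, 0, -0.02, 0, 0, 0],
    [0, 0, -0.06, 0, 0, 0],
    [0, 0, -0.2, 0, 0, 0],
  ],
)

```text
clock: 15.0
tcp_pos: [0.5174, 0.0193, 0.1039]
orientation: [-2.086, -2.346, 0.005]
contact_force: [0.2, -0.1, -0.3]
grip_width: -0.0001
gripper_force: 0.0
```

Call:
apply_moves(
  rows=[
    [0, -0.1, -0.1, 0, 0, 0],
    [-0.2, -0.2, -0.3, 0, 0, 0],
    [-0.2, -0.2, -0.5, 0, 0, 0],
    [-0.2, -0.2, -0.5, 0, 0, 0],
  ],
)

```text
clock: 15.5
tcp_pos: [0.4772, -0.0372, 0.2335]
orientation: [2.088, 2.342, 0.011]
contact_force: [0.6, 0.4, -0.8]
grip_width: 0.0001
gripper_force: 0.0
```

```bash
python3 -c "
from h import *
F()
f=r.grab_frame('wrist');save(f,'w3')"
```

```text
[ 0.4749 -0.0355  0.2298  0.1091  0.4079 -0.3553] 15.7
```

View pics/w3.png

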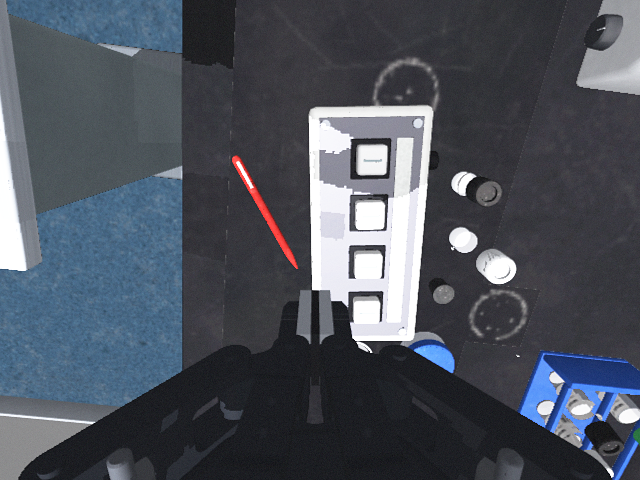

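The picture shows all four keys (column about 370, rows 160, 214, 264, 308), but not their height clearly. I'll check key 1 with a light touch.

```bash
python3 -c "
from h import *
rows([(.519,.0205,.08,7.7),(.519,.0205,.063,7.7)])"
```

```text
[0.2   0.206 0.593] [-0.002  0.    -0.01 ]
[0.2   0.206 0.661] [-0.002  0.    -0.01 ]
```

Call:
apply_moves(
  rows=[
    [0.2, 0.2, 0.2, 0, 0, 0],
    [0.2, 0.2, 0.4, 0, 0, 0],
    [0.2, 0.2, 0.56, 0, 0, 0],
    [0.2, 0.2, 0.58, 0, 0, 0],
    [0.2, 0.2, 0.58, 0, 0, 0],
  ],
)

```text
clock: 16.38
tcp_pos: [0.5188, 0.0194, 0.0851]
orientation: [2.087, 2.348, -0.001]
contact_force: [-0.5, -0.1, -0.1]
grip_width: 0.0004
gripper_force: 0.0
```

```bash
python3 -c "
from h import *
F();rows([(.519,.0205,.063,7.7)])"
```

```text
[ 0.5198  0.0199  0.0863 -0.1626  0.1399 -0.1012] 16.575
[ 0.002 -0.003  0.094] [ 0.002 -0.    -0.011]
```

Call:
apply_moves(
  rows=[
    [0, 0, 0.05, 0, 0, 0],
    [0, 0, 0.085, 0, 0, 0],
    [0, 0, 0.092, 0, 0, 0],
    [0, 0, 0.092, 0, 0, 0],
  ],
)

```text
clock: 17.08
tcp_pos: [0.5187, 0.0203, 0.0618]
orientation: [-2.086, -2.348, -0.0]
contact_force: [-1.1, 1.6, 4.2]
grip_width: -0.0001
gripper_force: 2.2
```

```bash
python3 -c "
from h import *
F()"
```

```text
[ 0.5187  0.0203  0.062  -0.4059  1.077   4.395 ] 17.275
```

Call:
apply_moves(
  rows=[
    [0, 0, -0.08, 0, 0, 0],
    [0, 0, -0.2, 0, 0, 0],
    [0, 0, -0.4, 0, 0, 0],
    [0, 0, -0.4, 0, 0, 0],
    [0, 0, -0.4, 0, 0, 0],
  ],
)

```text
clock: 17.9
tcp_pos: [0.5182, 0.0202, 0.1613]
orientation: [-2.086, -2.349, 0.001]
contact_force: [0.4, -0.4, -0.7]
grip_width: 0.0001
gripper_force: 0.0
```

Key 1 is up: at 62 mm it pushed back with 4.4 N, as a released key should.

```bash
python3 -c "
from h import *
print(r.hand_in())"
```

```text
the job is handed in; nothing more can be done
None
```

The leftmost key was the latched one; I touched all four keys from left to right, pressed it home and let go, confirmed by touch that it had come up, and handed the job in at about 18 s (the hand-in gave no verdict).

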